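Glue press: back board on the printing block, four clicks and hold

ROBOT

A 6-joint arm with a two-finger parallel gripper is mounted at the origin on the work surface. World frame = base frame: x ahead of the robot, y to its left, z up, the work surface at z = 0. Lengths are in m, angles in rad, forces in N, time in s.
With the tool pointing down it reaches from about 0.275 to 0.75 m from the base axis. Payload 10.2 kg.
Tool frame: the origin (TCP) lies midway between the tips of the shut fingers; the grasp point (between the pads) lies 19 mm behind it (env.hold_point_z is the distance from the TCP to the grasp point, in m); z points along the fingers, y is the line along which they close (so a half turn about z gives the same grasp; the last joint's range is limited). The gripper opens to 85 mm and grips with 20 to 120 N. Pads are 22 mm wide; open, the fingers measure 114 mm over their backs; the gripper's body (76 mm by 85 mm) begins 54 mm behind the grasp point. The pads swing forward as they close: fully open they stand 13 mm farther back than shut.
Start: joints at [-0.223, 0.313, 1.498, -0, 1.331, -0.223], TCP at [0.525, -0, 0.231] pointing down, gripper open.
Joint ranges: [-2.94, 2.94], [-0.97, 2.17], [0.19, 2.56], [-1.23, 4.37], [0.02, 3.11], [-2.88, 2.88]. Speed limits (rad/s): [2.39, 2.39, 3.01, 3.14, 3.14, 3.14].

INTERFACE

Orientations are given as a unit quaternion [x, y, z, w].
In Python, from bench import env, kinematics, monitor, eyes, job gives the robot as it stands. The module is installed in compiled form; this text tells all that it offers. Calls block until the motion is done:
- env.reach(position, orientation): joint-space move of the TCP to a pose.
- env.movel(position, velocity=0.15, frame=None, guard=None): straight line of the TCP; frame=None keeps the orientation; velocity is the mean speed in m/s. With guard (N) it stops when the force on the tool has changed by that much, and returns True; else False.
- env.set_joints(angles): joint-space move.
- env.release() and env.close_gripper(effort=None): open the fingers fully, or close them until they stop; effort is the grip in N (None keeps the last).
- env.hold(seconds).
- kinematics.ik(position, orientation): joint angles nearest the present ones, or None.
- monitor.sense(): the state.
- eyes.grab_frame(name): name is "scene" or "side" or "wrist"; returns a dict with "frame" (400x640x3 uint8, red, green, blue), "mtx" (3x3 intrinsics, pixels), "view" (4x4, takes a point from world to camera coordinates). Camera axes: x right, y down, z forward; pixel columns grow to the right and rows downward; lengths in m; the calibration is good to about 2 mm. A picture is of the moment at which its call begins. There is no depth.
A pose or a line that the arm cannot do raises env.MotionError and nothing moves.
- job.hand_in(): hands the job in; it is judged then, once.
The state is a dict: "clock": time; "joints": joint angles; "qvel": joint speeds; "joint_efforts": joint torques, N m; "position": TCP position; "ee_rot": TCP orientation; "contact_force": force on the tool from outside, world axes, zero at the start; "ft_torque": the same for the moment, N m; "finger_gap": opening from 0.0 (shut) to 1.0 (fully open); "gripper_force": force on a finger pad.
Only numpy, scipy, OpenCV 4.12 (cv2) and the standard library are available. Lean on these libraries where they do the work, as an engineer would, in place of code of your own. Each camera call takes 0.05 s, during which the arm holds its last target. There are 200 camera calls.

TASK

Set the back board, with its wooden handle up, into the hollow back of the printing block in the glue press so that it sits fully home and level on the rim, and let go of it. Then take the press lever by its hand grip and bring it down until its shoe meets the board and on through exactly four clicks, not a fifth; the clicks do not lock, so finish while still holding the grip and keeping the lever at the fourth click. Leave the other things on the bench alone.

Things in the scene. Friction and masses are not known exactly. Their poses are not given: they have to be found in the camera images.
- board_grip (a point): centre of the loose back board's handle (light wood, about 0.13 kg, starts on the stone slab, 22 mm high). Board: plate 104 (x) x 84 (y) x 9 mm, upright handle bar 64 (x) x 16 (y) x 30 mm on its middle, tapered plug 6 mm deep underneath. This point is 15 mm above the plate's top and 30 mm above the board's underside. x along the handle, y across it (pinch here), z up.
- board_seat (a point): centre of the underside of the board's plate, around the plug, where it bears on the rim: 24 mm below board_grip, same axes. The plug, 80 x 60 mm at the plate and tapering to 70 x 50 mm at its foot to lead it in, drops into the block's hollow with 2.5 mm of play on each side; either way round (half a turn) fits.
- block_rim (a point): centre of the block's mouth at rim height, 65 mm above the bench. Loose wooden block 110 (x) x 90 (y) x 45 mm, 0.32 kg, carved face down between low fences on the press bed; hollow 85 x 65 mm, 20 mm deep, walls 12.5 mm. x, y along its long and short sides, z up. With the board home, board_seat lies on this point and the handle's top is 104 mm above the bench.
- press_bed (a point): point on the press bed under the middle of the fences, 20 mm above the bench; axes as press_hinge. The iron base reaches 220 mm behind it and 70 mm ahead of it along x, 75 mm to each side.
- press_hinge (a point): middle of the lever's level hinge pin, 120 mm above the bench, 140 mm behind press_bed. Axes of the press: x from the hinge over the block, to the side where the lever comes down; y along the hinge pin; z up.
- lever_grip (a point): centre of the lever's black revolving hand grip: a sleeve 24 mm across and 60 mm long that turns freely on a cross pin, standing out from the lever's end to the press's -y side, its axis along y. This point is 220 mm from the hinge pin and 40 mm to the -y side of the lever's bar (12 mm wide, swinging in the press's xz plane). It can be pinched from above along the press's x at any lever angle.
- lever (a joint): hand lever's angle, rad: 0 thrown fully back, growing as it comes down. Its height above level is 2.443 - value: from press_hinge the grip is at x = 0.22 cos(2.443 - value), y = -0.04, z = 0.22 sin(2.443 - value). Starts at 0 to 0.2 and stays by friction (about 1.5 N at the grip); past upright it falls forward. The shoe meets the seated board at 1.815, the fourth click's notch is at 2.269.
- quadrant (a point): middle of the toothed arc fixed beside the hinge; a sprung roller on the lever rides over its rounded teeth. Lever values at tooth tops: 1.872, 1.985, 2.099, 2.212, 2.325; each top passed is one click into the notch half-way to the next (6.5 deg, 25 mm at the grip). Each tooth is felt as a rise and sudden fall of some 3 to 5 N at the grip. The teeth do not lock.
- shoe_pad (a point): middle between the two rubber pads of the shoe, a fork hung under the lever that straddles the board's handle and presses on its plate; thrown back it stands upright beside the block, up to 310 mm above the bench. A spring between lever and shoe winds up after they meet: the push at the grip grows to some 12 N over the fourth tooth, 6 to 9 N in its notch; let go and the lever springs back up.
- chisel_a: a square steel chisel 120 mm long, 8 mm thick, lying on the slab (origin: centre of its underside)
- chisel_b: a second chisel like chisel_a beside it
- mallet: a long dark wooden striking bar, 290 mm long, up to 42 mm thick, lying beyond the press (origin near its middle, underside)
- glue_jar: a closed glue jar with a white cap, 68 mm across, 85 mm tall (origin: centre of its underside)
- carved_block: another printing block, 110 x 85 x 42 mm, carved face up, away from the press (origin: centre of its underside)
- tin: an open steel tin, 68 mm across, 85 mm tall, near the robot (origin: centre of its underside)
- glue_brush: a brush 180 mm long lying at the left (origin: below its middle)
Not all that is in view belongs to the job. Leave any turquoise look-alike of the part that bears board_grip alone.

How it is judged:
On the way, in this order (a step that is already met when the one before it is completed fails the run):
1. the board sits fully home and level on the block's rim and is let go and the lever still thrown back (z of board_seat in the frame of block_rim between -0.002 and 0.002 m and horizontal distance between board_seat and block_rim below 0.005 m and angle between board_grip's own z axis and vertical below 0.035 rad and angle between the x axis of board_grip and the x axis of block_rim, either way round below 0.12 rad and distance between block_rim and press_bed below 0.05 m and contact force between the fingers and board below 0.1 N and value of joint lever below 0.6 rad), for 0.2 s.
2. the lever stands at the fourth click, held (value of joint lever between 2.2189 and 2.3189 rad and contact force between the fingers and lever above 1 N), for 0.3 s.
At the end, for the whole second after the job is handed in: Lever within 0.05 rad of the fourth notch (2.269), fingers still on it (over 1 N), its shoe pressing the board with over 5 N; the board, untouched by the robot, within 2 mm of home, 5 mm of centred, 0.035 rad of level, 0.12 rad of square on the block, which is still in its nest (all of step 2 and z of board_seat in the frame of block_rim between -0.002 and 0.002 m and horizontal distance between board_seat and block_rim below 0.005 m and angle between board_grip's own z axis and vertical below 0.035 rad and angle between the x axis of board_grip and the x axis of block_rim, either way round below 0.12 rad and distance between block_rim and press_bed below 0.05 m and contact force between lever and board above 5 N and contact force between the arm and board below 0.1 N); the arm keeps its last pose, push and grip.
It fails at once if the lever is pushed over the fifth tooth, a click too many (value of joint lever above 2.34 rad).
It fails at once if one of the other things on the bench is pushed more than 30 mm from its place (distance of any of chisel_a, chisel_b, mallet, glue_jar, carved_block, tin, glue_brush from where it was at the start of the episode above 0.03 m).
It also fails if it takes over 72 s, if anything falls off the work surface, if the arm or the gripper's body presses on something with over 40 N, if the wrist force passes 120 N, or if a joint passes its speed limit or range.

## Working session

There is one attempt and no reset: what is moved stays moved. The work goes in short steps, each a Python script; the robot and the scene stay as the last script left them, time stands still between calls to the robot, and variables do not carry over. Pictures are saved under pics/ and viewed, at most 10 in all, crops included, and the job is handed in when it is done.

```bash
mkdir -p pics; ls
cat > h.py <<'E'
from bench import env, kinematics, monitor, eyes, job
import numpy as np, cv2
def snap(n,f):
    d=eyes.grab_frame(n); cv2.imwrite(f'pics/{f}.png',d['frame'][:,:,::-1]); np.savez(f'pics/{f}.npz',mtx=d['mtx'],view=d['view'],frame=d['frame']); return d
def ray(d,u,v):
    V=np.array(d['view']);R,t=V[:3,:3],V[:3,3]
    r=R.T@np.linalg.solve(np.array(d['mtx']),[u,v,1.]); return -R.T@t, r/np.linalg.norm(r)
def onz(d,u,v,z):
    o,r=ray(d,u,v); return o+r*(z-o[2])/r[2]
def proj(d,p):
    c=np.array(d['view'])@np.r_[p,1]; q=np.array(d['mtx'])@c[:3]; return q[:2]/q[2]
E
python3 - <<'E'
from h import *
for n in ('scene','side','wrist'): 
    d=snap(n,n+'0'); print(n,ray(d,320,200))
print(env.hold_point_z, monitor.sense())
E
```

```text
pics
scene (array([1.75028778, 0.40775867, 1.22731808]), array([-0.75401732, -0.21809346, -0.61959109]))
side (array([ 0.33002492, -0.89275606,  0.85937588]), array([ 0.17316986,  0.78885649, -0.58967588]))
wrist (array([0.52548405, 0.08386842, 0.37456988]), array([ 0.00175694, -0.32746063, -0.94486319]))
0.0187 {'clock': 0.15, 'joints': array([-2.23399854e-01,  3.13309591e-01,  1.49822432e+00, -1.46874331e-05,
        1.33097507e+00, -2.23446269e-01]), 'qvel': array([-1.02511239e-03, -2.28378269e-03, -4.15095184e-03,  1.83159982e-03,
        8.06481976e-05, -1.96793813e-04]), 'joint_efforts': array([ 1.79854873e-03, -4.12368500e+01, -2.59796566e+01, -1.57318855e-04,
        3.17765021e-03, -3.62555340e-05]), 'position': array([5.24824886e-01, 2.39600122e-05, 2.30887012e-01]), 'ee_rot': array([ 7.07089061e-01,  7.07124352e-01, -2.50173643e-04, -3.83901624e-04]), 'contact_force': array([ 0.65989324, -1.20999083, -0.53213329]), 'ft_torque': array([-0.03351057,  0.02538684, -0.02330064]), 'gripper_force': 0.0, 'finger_gap': 0.9979578018241801}
```

View pics/scene0.png

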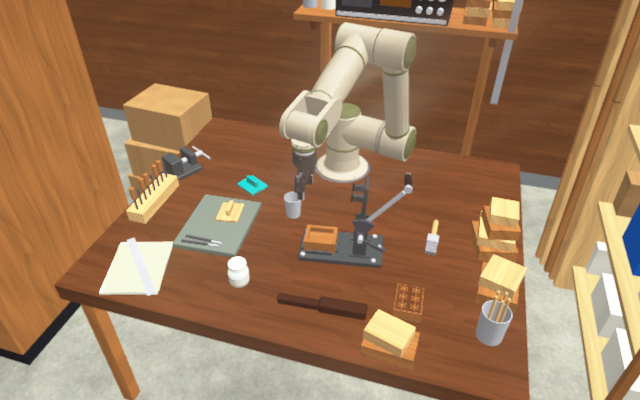

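View pics/side0.png

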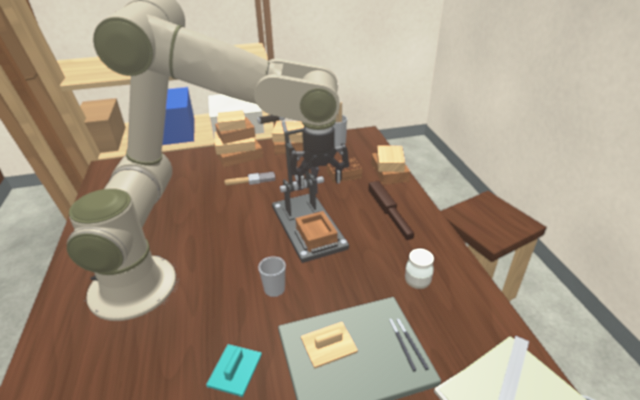

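Scene view: light-wood board on the slab at (230,211) and its turquoise look-alike at (252,184). Block in the press is at (322,237), the lever's grip at about (408,180). Side view: board (328,343), turquoise (235,370), block (318,230). Other light-wood things that could be mistaken for the board are the stacked blocks (scene 505,212; 390,335) and the tool rack (153,197). I choose the wood board on the slab and check it in one close crop.

Run:
```python
import cv2,numpy as np
a=cv2.imread('pics/scene0.png');b=cv2.imread('pics/side0.png')
r=lambda im,x,y,w,h:cv2.resize(im[y:y+h,x:x+w],(400,300),interpolation=cv2.INTER_CUBIC)
t=np.hstack([r(b,288,310,80,60),r(b,240,160,120,90+0)])
u=np.hstack([r(a,200,190,60,45),r(a,290,165,140,105)])
cv2.imwrite('pics/crop1.png',np.vstack([t,u]))
```

```text
(no output)
```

View pics/crop1.png

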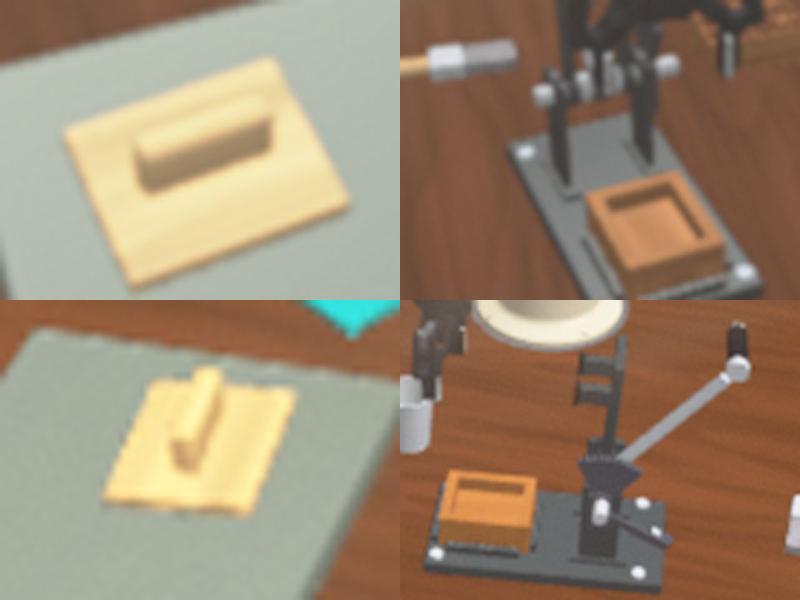

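```bash
cat > m.py <<'E'
from h import *
ld=lambda f: np.load(f'pics/{f}.npz')
def rect(d,P,z):
    Q=np.array([onz(d,u,v,z)[:2] for u,v in P]); c=Q.mean(0)
    e=[np.linalg.norm(Q[i]-Q[(i+1)%4]) for i in range(4)]
    l=Q[1]-Q[0]+Q[2]-Q[3]; m=Q[2]-Q[1]+Q[3]-Q[0]
    print('c',c.round(4),'edges',np.round(e,3),'ang',np.degrees(np.arctan2(l[1],l[0])).round(1),np.degrees(np.arctan2(m[1],m[0])).round(1)); return c
E
python3 - <<'E'
from m import *
s,a=ld('side0'),ld('scene0')
rect(s,[(288+x/5-.4,310+y/5-.4) for x,y in [(65,130),(275,58),(350,207),(132,288)]],.037)
k=.15
rect(a,[(200+x*k-.4,190+y*k-.4) for x,y in [(157,78),(297,92),(247,216),(103,200)]],.037)
k=.3
rect(s,[(240+x*k-.4,160+y*k-.4) for x,y in [(187,191),(281,173),(323,243),(232,270)]],.065)
k=.35
rect(a,[(290+x*k-.4,165+y*k-.4) for x,y in [(47,170),(137,177),(131,227),(40,220)]],.065)
# base corners scene: screws
rect(a,[(290+x*k-.4,165+y*k-.4) for x,y in [(242,203),(238,272),(36,252),(60,190)]],.02)
# grip in scene vs hinge
print('hinge', onz(a,290+200*k,165+212*k,.12))
print('grip', [onz(a,290+338*k,165+40*k,z) for z in (.24,.26,.28)])
E
```

```text
c [ 0.4674 -0.3251] edges [0.105 0.085 0.103 0.085] ang 8.7 -82.3
c [ 0.4671 -0.3216] edges [0.085 0.112 0.084 0.111] ang 97.4 9.1
c [0.5246 0.0524] edges [0.088 0.105 0.084 0.115] ang 6.5 -82.4
c [0.52   0.0548] edges [0.114 0.091 0.11  0.092] ang 100.1 11.2
c [0.5067 0.1224] edges [0.124 0.247 0.117 0.233] ang 6.0 -80.4
hinge [0.56594023 0.2036228  0.12      ]
grip [array([0.35084475, 0.31781873, 0.24      ]), array([0.37919313, 0.31964064, 0.26      ]), array([0.4075415 , 0.32146254, 0.28      ])]
```

```bash
cat >> h.py <<'E'
def down(yaw):  # tool z down, tool x at yaw (world)
    from scipy.spatial.transform import Rotation as R
    c,s=np.cos(yaw),np.sin(yaw)
    return R.from_matrix(np.array([[c,s,0],[s,-c,0],[0,0,-1]])).as_quat()
E
python3 - <<'E'
from m import *
a=ld('scene0');k=.35
for x,y in [(177,57),(225,40),(222,140),(177,100),(188,165),(200,212),(328,70)]:
    o,r=ray(a,290+x*k-.4,165+y*k-.4); n=np.array([np.cos(np.radians(9)),np.sin(np.radians(9)),0]); p0=np.array([.522,.053,0])
    p=o+r*((p0-o)@n)/(r@n); q=p-p0; print((x,y),p.round(3),'px',(q@[np.sin(np.radians(9)),-np.cos(np.radians(9)),0]).round(3))
for nm,P,yaws in [('board',(.467,-.324,.2),(8.7,-171.3)),('block',(.522,.053,.25),(99,-81)),('grip',(.4,.32,.3),(99,-81,9,-171)),('gripend',(.49,-.02,.2),(99,-81,9,-171))]:
    for y in yaws:
        q=kinematics.ik(np.array(P),down(np.radians(y))); print(nm,y,None if q is None else np.round(q,2))
E
```

```text
(177, 57) [0.506 0.153 0.292] px -0.101
(225, 40) [0.498 0.204 0.32 ] px -0.153
(222, 140) [0.497 0.21  0.177] px -0.159
(177, 100) [0.506 0.156 0.231] px -0.104
(188, 165) [0.503 0.173 0.134] px -0.121
(200, 212) [0.5   0.191 0.06 ] px -0.139
(328, 70) [0.48  0.319 0.29 ] px -0.269
board 8.7 [-0.81  0.43  1.41 -0.    1.3   0.61]
board -171.3 [-0.81  0.43  1.41 -0.    1.3  -2.54]
block 99 [-0.12  0.3   1.47 -0.    1.38 -0.28]
block -81 [-0.12  0.3   1.47 -0.    1.38  2.86]
grip 99 [ 0.45  0.24  1.41 -0.    1.49  0.29]
grip -81 [ 0.45  0.24  1.41 -0.    1.49 -2.85]
grip 9 [ 0.45  0.24  1.41 -0.    1.49  1.86]
grip -171 [ 0.45  0.24  1.41 -0.    1.49 -1.28]
gripend 99 [-0.28  0.26  1.65 -0.    1.23 -0.44]
gripend -81 [-0.28  0.26  1.65 -0.    1.23  2.7 ]
gripend 9 [-0.28  0.26  1.65 -0.    1.23  1.13]
gripend -171 [-0.28  0.26  1.65 -0.    1.23 -2.01]
```

View pics/wrist0.png

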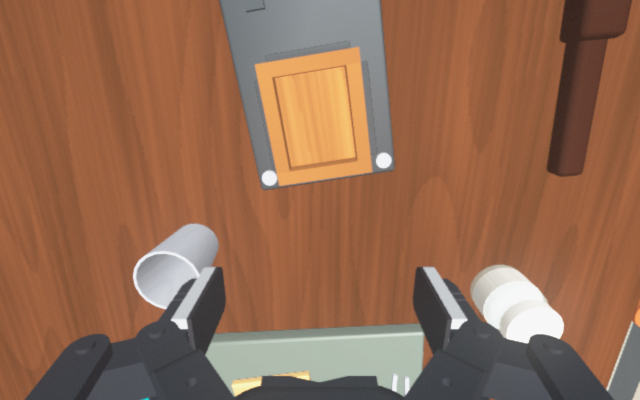

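Wrist view: block mouth with corners about (274,77), (349,66), (357,158), (289,168). Press bed screws are at (269,178) and (384,160), tin at (175,265).

Run:
```python
from m import *
w=ld('wrist0')
f=cv2.cvtColor(w['frame'],cv2.COLOR_RGB2GRAY); 
P=np.array([(274,77),(349,66),(357,158),(289,168)],np.float32).reshape(-1,1,2).copy()
O=np.array([(256,64),(360,47),(372,180),(278,187)],np.float32).reshape(-1,1,2).copy()
for q in (P,O):
    r=cv2.cornerSubPix(f,q.copy(),(4,4),(-1,-1),(3,50,.01)).reshape(-1,2); print(r.round(1).tolist()); rect(w,q.reshape(-1,2),.065); rect(w,r,.065)
print('screws',onz(w,269,178,.022),onz(w,384,160,.022))
for y in (-79,-81,-82): 
  for z in (.16,.066):print(kinematics.ik(np.array([.522,.054,z]),down(np.radians(y))))
```

```text
[[272.5, 76.5999984741211], [349.0, 66.0], [356.20001220703125, 157.0], [289.6000061035156, 170.1999969482422]]
c [0.5235 0.054 ] edges [0.066 0.081 0.065 0.082] ang 8.2 -82.7
c [0.5231 0.0538] edges [0.067 0.08  0.064 0.085] ang 9.4 -82.4
[[254.10000610351562, 64.0999984741211], [358.70001220703125, 46.29999923706055], [372.0, 180.0], [278.0, 187.0]]
c [0.523  0.0503] edges [0.09  0.118 0.091 0.112] ang 6.5 -82.3
c [0.5223 0.0504] edges [0.091 0.119 0.091 0.112] ang 6.7 -81.6
screws [ 0.4702748 -0.0128871  0.022    ] [0.59482331 0.0072204  0.022     ]
[-1.20387998e-01  3.79162925e-01  1.60023604e+00 -4.44089210e-16
  1.16219368e+00  2.82921844e+00]
[-1.20387998e-01  5.04606842e-01  1.69116880e+00 -4.44089210e-16
  9.45817012e-01  2.82921844e+00]
[-1.20387998e-01  3.79162925e-01  1.60023604e+00 -4.44089210e-16
  1.16219368e+00  2.86412502e+00]
[-1.20387998e-01  5.04606842e-01  1.69116880e+00 -4.44089210e-16
  9.45817012e-01  2.86412502e+00]
None
None
```

Run:
```python
from h import *
q=down(np.radians(8.3))
env.reach(np.array([.467,-.323,.20]),q)
d=snap('wrist','wrist1')
o,r=ray(d,320,200);print(o,r); print(proj(d,[.467,-.324,.067]),monitor.sense()['clock'])
```

```text
[ 0.55169649 -0.31057745  0.3439087 ] [-0.32353421 -0.05206082 -0.94478319]
[319.63438248 188.8157924 ] 1.45
```

View pics/wrist1.png

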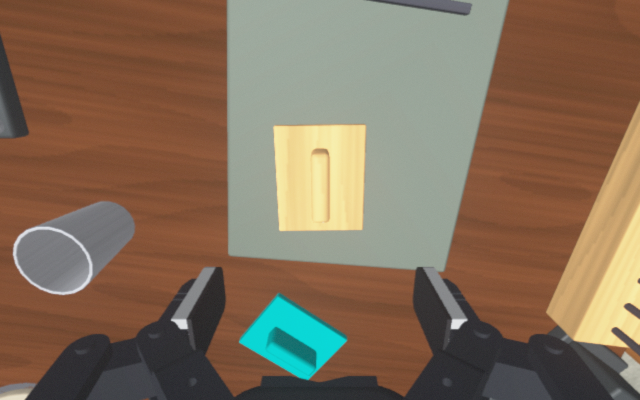

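Wrist view: handle centre at (320,187), predicted (319.6,188.8); plate edges are square with the image and the turquoise look-alike is well clear at (293,337). Grasping now.

Run:
```python
from m import *
w=ld('wrist1'); c=rect(w,[(274,126),(366,125),(362,230.5),(279,231)],.037)
p=np.array([.468,-.3235])
p=(p+c)/2 if np.linalg.norm(c-p)<.006 else p; print(p)
print(env.movel(np.array([*p,.043]),velocity=.12,guard=8))
env.close_gripper(40); s=monitor.sense(); print(s['finger_gap'],s['gripper_force'],s['position'])
env.movel(np.array([*p,.2]),velocity=.15)
s=monitor.sense(); print(s['finger_gap'],s['contact_force'],s['clock'],s['position'])
env.reach(np.array([.523,.053,.25]),down(np.radians(-80.8)))
d=snap('wrist','wrist2'); s=monitor.sense(); print(s['position'],s['clock'],s['joints'][5],ray(d,320,200))
```

```text
c [ 0.4657 -0.3249] edges [0.083 0.104 0.084 0.104] ang -81.1 -171.2
[ 0.46684402 -0.32418793]
False
0.179012224871658 39.38066124916077 [ 0.46691089 -0.32423407  0.04312361]
0.1772940477509603 [ 0.13990408 -0.19371325 -1.71760663] 4.7417 [ 0.46655748 -0.32391576  0.19903829]
[0.52306021 0.05259828 0.2498223 ] 6.725 2.8584478486688965 (array([ 0.53716306, -0.03170452,  0.39356505]), array([-0.05692213,  0.32144742, -0.94521502]))
```

View pics/wrist2.png

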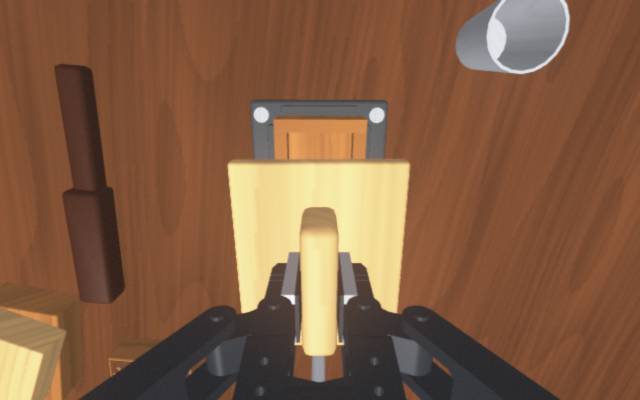

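Wrist view: board held square, its leading edge at (230,162)–(408,162). Block rim edge is at (274,119)–(367,119), hollow edge at about row 132, all centred on column ~320.

Run:
```python
from m import *
w=ld('wrist2'); t=np.radians(-80.8); px=np.array([np.cos(t),np.sin(t)]); py=np.array([-px[1],px[0]]); T=np.array([.52306,.0526])
f=lambda u,v,z:(lambda q:(np.round([(q-T)@px,(q-T)@py],4)))(onz(w,u,v,z)[:2])
print('board edge',f(230,162,.2438),f(408,162,.2438))
fr=cv2.cvtColor(w['frame'],cv2.COLOR_RGB2HSV)
print(fr[95:165,320].tolist()[::2]); print(fr[124,266:376].tolist()[::2]); print(fr[145,264:378].tolist()[::2])
print('rim',f(274,119,.065),f(367,119,.065),'hollow',f(287,132,.065),f(352,132,.065))
```

```text
board edge [0.0521 0.0409] [ 0.0521 -0.0405]
[[11, 150, 126], [11, 151, 127], [10, 135, 117], [170, 10, 77], [120, 3, 95], [30, 3, 85], [100, 7, 104], [120, 5, 104], [105, 5, 105], [0, 0, 100], [13, 54, 108], [13, 140, 118], [14, 153, 162], [14, 156, 212], [13, 154, 213], [14, 156, 212], [14, 156, 211], [14, 157, 213], [14, 158, 211], [14, 152, 206], [13, 156, 204], [13, 157, 206], [13, 154, 208], [13, 155, 207], [13, 153, 208], [13, 157, 208], [13, 155, 209], [13, 154, 210], [13, 156, 209], [13, 153, 211], [13, 155, 211], [14, 156, 211], [16, 131, 177], [17, 115, 177], [18, 115, 223]]
[[105, 5, 108], [60, 3, 96], [20, 10, 80], [6, 39, 92], [13, 150, 191], [13, 155, 206], [13, 155, 206], [13, 155, 206], [14, 156, 206], [13, 155, 206], [13, 155, 206], [13, 154, 208], [13, 155, 209], [13, 155, 209], [13, 155, 209], [13, 157, 208], [13, 156, 208], [13, 156, 209], [13, 155, 209], [13, 154, 210], [13, 153, 210], [13, 155, 209], [14, 155, 210], [13, 155, 212], [13, 154, 212], [14, 156, 212], [13, 156, 211], [13, 156, 211], [14, 159, 212], [13, 158, 212], [14, 157, 213], [13, 158, 213], [14
[... 624 characters left out ...]
4, 227], [14, 153, 222], [14, 155, 221], [14, 155, 219], [14, 153, 216], [13, 153, 214], [14, 155, 211], [14, 155, 214], [13, 157, 213], [14, 155, 215], [14, 153, 215], [13, 157, 208], [13, 152, 203], [13, 155, 211], [14, 156, 218], [14, 157, 215], [13, 153, 208], [14, 157, 215], [14, 155, 222], [14, 155, 220], [14, 156, 220], [14, 155, 225], [14, 153, 226], [14, 154, 222], [13, 156, 214], [13, 154, 209], [14, 157, 214], [13, 147, 142], [13, 157, 206], [14, 158, 207], [14, 156, 208], [14, 156, 208], [14, 156, 208], [14, 156, 206], [13, 80, 141], [0, 12, 108], [8, 10, 106], [20, 7, 111], [0, 5, 110], [160, 7, 108]]
rim [0.0544 0.0431] [ 0.0544 -0.0463] hollow [0.0421 0.031 ] [ 0.0421 -0.0323]
```

Run:
```python
from h import *
t=np.radians(-80.8); px=np.array([np.cos(t),np.sin(t)]); py=np.array([-px[1],px[0]])
p=np.array([.523,.053])-.0005*px-.0009*py
env.movel(np.array([*p,.095]),velocity=.1)
env.hold(.2);f0=monitor.sense()['contact_force']
print(env.movel(np.array([*p,.0795]),velocity=.02,guard=6)); s=monitor.sense(); print(s['position'],s['contact_force']-f0,s['ft_torque'],s['clock'])
```

```text
True
[0.52183919 0.05335987 0.08009866] [0.10156052 0.40841453 5.35685329] [-0.08505835  0.03694742 -0.01177152] 9.3333
```

Run:
```python
from h import *
env.release(); p=monitor.sense()['position']
env.movel(np.array([p[0],p[1],.17]),velocity=.12)
t=np.radians(-80.8); px=np.array([np.cos(t),np.sin(t)])
env.movel(np.array([*(p[:2]+.0*px),.25]),velocity=.15)
a=snap('wrist','wrist3'); b=snap('side','side3'); c=snap('scene','scene3'); print(monitor.sense()['clock'])
A=cv2.resize(a['frame'][60:360,170:470],(400,400)); B=cv2.resize(b['frame'][140:280,240:380],(400,400),interpolation=cv2.INTER_CUBIC); 
C=cv2.resize(c['frame'][165:270,290:430],(267,200),interpolation=cv2.INTER_CUBIC)
out=np.zeros((600,800,3),np.uint8); out[:400,:400]=A; out[:400,400:]=B
out[400:,:267]=C
out[400:,300:567]=cv2.resize(c['frame'][170:220,380:447],(267,200),interpolation=cv2.INTER_CUBIC)
cv2.imwrite('pics/crop3.png',out[:,:,::-1])
```

```text
11.75
```

View pics/crop3.png

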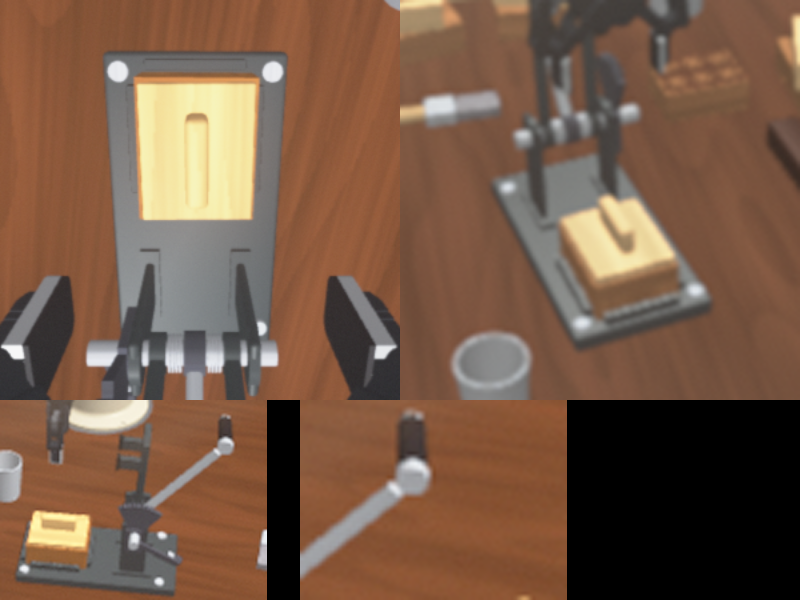

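Composite: board sits home and level on the block, centred (wrist crop); hinge pin runs (88,353)–(277,352) in that crop. Black grip is at about (408,179) in the scene frame.

Run:
```python
from m import *
w=ld('wrist3');a=ld('scene3'); t=np.radians(-80.8); px=np.array([np.cos(t),np.sin(t)]); py=np.array([-px[1],px[0]])
g=lambda x,y:(170+x*.75,60+y*.75)
for n,x,y,z in [('pinL',88,353,.12),('pinR',277,352,.12),('lev',195,352,.12),('plate',137,82,.074),('plate',257,82,.074),('plate',253,218,.074),('plate',142,218,.074),('scrL',118,71,.022),('scrR',273,71,.022)]:
    q=onz(w,*g(x,y),z); print(n,q.round(4),np.round([(q[:2]-[.5218,.0534])@px,(q[:2]-[.5218,.0534])@py],4))
H=np.array([.5218,.0534])-.14*px
for u,v,off in [(408.1,179.5,-.04),(408.1,188.5,-.006)]:
    o,r=ray(a,u,v); n=np.r_[py,0]; p0=np.r_[H+off*py,.12]
    p=o+r*((p0-o)@n)/(r@n); d=p-p0; X,Z=d[:2]@px,d[2]; print(p.round(4),'X,Z',X,Z,'rad',np.hypot(X,Z),'val',2.443-np.arctan2(Z,X))
```

```text
pinL [0.5793 0.2045 0.12  ] [-0.14   0.081]
pinR [0.4404 0.1816 0.12  ] [-0.1396 -0.0599]
lev [0.5008 0.1912 0.12  ] [-0.1394  0.0013]
plate [0.5713 0.008  0.074 ] [0.0527 0.0416]
plate [ 0.4882 -0.0054  0.074 ] [ 0.0527 -0.0426]
plate [0.4703 0.0965 0.074 ] [-0.0508 -0.0439]
plate [0.5555 0.1101 0.074 ] [-0.0506  0.0423]
scrL [0.5932 0.0081 0.022 ] [0.0561 0.0633]
scrR [ 0.4695 -0.0119  0.022 ] [ 0.0561 -0.0621]
[0.4376 0.323  0.2992] X,Z -0.139583719094798 0.17915024920895217 rad 0.22710884268994272 val 0.2103102323553223
[0.4711 0.3291 0.2883] X,Z -0.14029816383951724 0.16833267086571957 rad 0.21913343619248682 val 0.1773919937516406
```

```bash
cat >> h.py <<'E'
T=np.radians(-80.75); PX=np.array([np.cos(T),np.sin(T)]); PY=np.array([-PX[1],PX[0]])
H=np.array([.5218,.0534])-.14*PX
YQ=down(T-np.pi/2)   # tool x = -PY
def tcp(val,off=-.042,R=.22):
    a=2.443-val; return np.r_[H+off*PY+R*np.cos(a)*PX,.12+R*np.sin(a)-env.hold_point_z]
def val(p):
    d=p[:2]-H; X,Z=d@PX,p[2]+env.hold_point_z-.12; return 2.443-np.arctan2(Z,X),np.hypot(X,Z)
E
python3 - <<'E'
from h import *
p=monitor.sense()['position']
env.movel(np.r_[p[:2],.40],velocity=.25)
g=tcp(.185); print(g)
env.reach(np.r_[g[:2],.39],YQ)
d=snap('wrist','wrist4'); s=monitor.sense(); print(s['position'],s['clock'],proj(d,g+[0,0,.0187]),proj(d,np.r_[H,.12]))
for v in np.linspace(.2,2.27,8):
    print(kinematics.ik(tcp(v),YQ) is not None,end=' ')
E
```

```text
[0.43540845 0.32257664 0.27136505]
[0.43546586 0.32249722 0.38997871] 16.0167 [320.2151738  200.16617567] [212.13743243 187.94980929]
True True True True True True True True
```

View pics/wrist4.png

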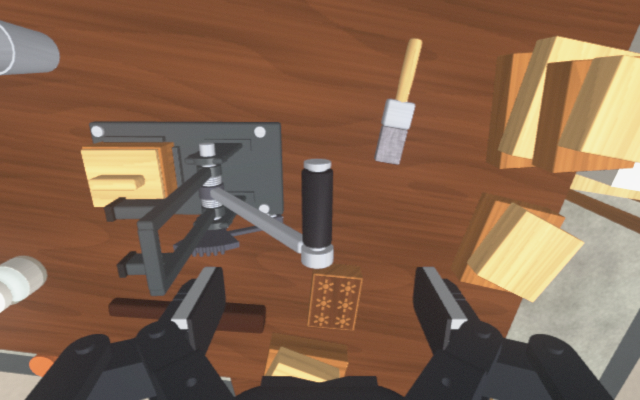

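Wrist view: black grip at (317,205), predicted (320,200); the shoe fork stands clear to the left at (150,240). Lowering and pinching.

Run:
```python
from h import *
g=tcp(.185)+np.r_[PX*-.001,0]
print(env.movel(g,velocity=.12,guard=8))
env.close_gripper(50); s=monitor.sense(); print(s['finger_gap'],s['gripper_force'],s['position'],val(s['position']),s['contact_force'],s['clock'])
for v in (.3,.42):
    env.movel(tcp(v),velocity=.12); s=monitor.sense(); print(v,val(s['position']),s['contact_force'],s['finger_gap'],s['clock'])
```

```text
False
0.26418823382564804 48.94352674484253 [0.43524024 0.32363476 0.27149653] (np.float64(0.18162652482168928), np.float64(0.2207825575700527)) [-0.03991918  0.17232843  1.18727207] 17.7583
0.3 (np.float64(0.30034462376645443), np.float64(0.22080469962165233)) [-2.98918627  2.58250157  6.27912415] 0.263277327208017 18.125
0.42 (np.float64(0.41903403052551225), np.float64(0.22082888982015017)) [-4.55030509  1.95252718  8.65631025] 0.2624623177339116 18.4917
```

```bash
cat >> h.py <<'E'
def sweep(vals,R,off,vel=.12,k=2e-4):
    for v in vals:
        env.movel(tcp(v,off,R),velocity=vel); s=monitor.sense(); F=s['contact_force']
        a=2.443-v; fx=F[:2]@PX; fr=fx*np.cos(a)+F[2]*np.sin(a); ft=-fx*np.sin(a)+F[2]*np.cos(a); fy=F[:2]@PY
        print('%.3f val %.3f R %.4f off %.4f rad %.1f tan %.1f py %.1f gap %.3f grip %.0f t %.1f'%(v,val(s['position'])[0],R,off,fr,ft,fy,s['finger_gap'],s['gripper_force'],s['clock']))
        R+=np.clip(k*fr,-.001,.001); off+=np.clip(k*fy,-.001,.001)
        if abs(fr)>30 or abs(fy)>30: print('stop');break
    return R,off
E
python3 - <<'E'
from h import *
print(sweep(np.arange(.48,1.3,.1),.2215,-.0425))
E
```

```text
0.480 val 0.480 R 0.2215 off -0.0425 rad -1.2 tan -0.6 py 1.3 gap 0.265 grip 51 t 18.8
0.580 val 0.580 R 0.2213 off -0.0422 rad 0.9 tan -1.8 py 0.1 gap 0.265 grip 51 t 19.1
0.680 val 0.680 R 0.2214 off -0.0422 rad -2.2 tan -1.9 py -1.5 gap 0.263 grip 51 t 19.4
0.780 val 0.780 R 0.2210 off -0.0425 rad 1.5 tan -1.3 py -1.0 gap 0.263 grip 51 t 19.8
0.880 val 0.880 R 0.2213 off -0.0427 rad -1.7 tan -2.0 py 0.7 gap 0.270 grip 51 t 20.1
0.980 val 0.980 R 0.2210 off -0.0425 rad 0.9 tan -1.4 py -1.9 gap 0.260 grip 51 t 20.4
1.080 val 1.080 R 0.2211 off -0.0429 rad -0.4 tan -2.8 py -0.1 gap 0.263 grip 51 t 20.8
1.180 val 1.180 R 0.2211 off -0.0430 rad 1.2 tan -2.7 py 1.7 gap 0.260 grip 51 t 21.1
1.280 val 1.280 R 0.2213 off -0.0426 rad -1.8 tan -2.6 py -1.6 gap 0.264 grip 51 t 21.4
(np.float64(0.22095723008655213), np.float64(-0.042938568523750865))
```

Run:
```python
from h import *
R,o=sweep(np.arange(1.38,1.74,.1),.2211,-.0428)
R,o=sweep(np.arange(1.74,2.16,.019),R,o,vel=.05,k=1e-4); print(R,o)
```

```text
1.380 val 1.381 R 0.2211 off -0.0428 rad -0.6 tan -3.3 py -2.0 gap 0.262 grip 51 t 21.8
1.480 val 1.481 R 0.2210 off -0.0432 rad -1.3 tan -2.6 py 0.0 gap 0.259 grip 51 t 22.1
1.580 val 1.582 R 0.2207 off -0.0432 rad 1.2 tan -2.5 py -1.1 gap 0.262 grip 51 t 22.4
1.680 val 1.682 R 0.2210 off -0.0434 rad -2.0 tan -2.6 py 1.3 gap 0.263 grip 51 t 22.8
1.740 val 1.742 R 0.2206 off -0.0432 rad 0.5 tan -3.0 py -0.6 gap 0.259 grip 51 t 23.2
1.759 val 1.760 R 0.2206 off -0.0432 rad 0.8 tan -4.2 py -0.5 gap 0.262 grip 51 t 23.4
1.778 val 1.780 R 0.2207 off -0.0433 rad 1.6 tan -3.2 py 0.1 gap 0.265 grip 51 t 23.7
1.797 val 1.798 R 0.2209 off -0.0433 rad -0.8 tan -2.7 py -0.2 gap 0.268 grip 51 t 23.9
1.816 val 1.816 R 0.2208 off -0.0433 rad -2.2 tan 2.1 py 0.4 gap 0.263 grip 51 t 24.2
1.835 val 1.835 R 0.2206 off -0.0433 rad -1.6 tan 1.4 py -0.5 gap 0.262 grip 51 t 24.4
1.854 val 1.855 R 0.2204 off -0.0433 rad 2.0 tan 1.2 py -1.9 gap 0.263 grip 51 t 24.7
1.873 val 1.874 R 0.2206 off -0.0435 rad -0.9 tan 0.0 py 2.1 gap 0.260 grip 51 t 24.9
1.892 val 1.894 R 0.2205 off -0.0433 rad 0.6 tan -0.9 py 0
[... 575 characters left out ...]
 -0.0434 rad 0.3 tan 0.8 py -0.1 gap 0.266 grip 51 t 26.9
2.044 val 2.043 R 0.2205 off -0.0434 rad -1.3 tan 4.7 py -0.7 gap 0.263 grip 51 t 27.2
2.063 val 2.060 R 0.2204 off -0.0435 rad -1.3 tan 8.9 py -3.6 gap 0.265 grip 52 t 27.4
2.082 val 2.081 R 0.2203 off -0.0438 rad -0.1 tan 4.7 py 1.3 gap 0.260 grip 51 t 27.7
2.101 val 2.101 R 0.2202 off -0.0437 rad -0.5 tan 3.7 py 2.3 gap 0.263 grip 51 t 27.9
2.120 val 2.120 R 0.2202 off -0.0435 rad 1.8 tan 2.9 py 1.7 gap 0.262 grip 51 t 28.2
2.139 val 2.139 R 0.2204 off -0.0433 rad 0.6 tan 3.7 py 0.4 gap 0.265 grip 51 t 28.4
2.158 val 2.157 R 0.2204 off -0.0432 rad -0.0 tan 6.4 py -2.2 gap 0.266 grip 51 t 28.7
0.2204295428562882 -0.04346344030797709
```

Three clicks are felt, with force rises at about 1.93, 2.04 and 2.155 as expected; going on to the fourth notch.

Run:
```python
from h import *
R,o=sweep([2.177,2.196,2.215,2.234,2.25,2.262,2.269],.2204,-.0434,vel=.04,k=1e-4); print(R,o)
env.hold(.6)
s=monitor.sense(); print(val(s['position']),s['contact_force'],s['gripper_force'],s['clock'])
a=snap('side','side5');b=snap('scene','scene5')
A=cv2.resize(a['frame'][120:270,230:380],(400,400),interpolation=cv2.INTER_CUBIC);B=cv2.resize(b['frame'][170:280,280:390],(400,400),interpolation=cv2.INTER_CUBIC)
cv2.imwrite('pics/crop5.png',np.hstack([A,B])[:,:,::-1])
```

```text
2.177 val 2.174 R 0.2204 off -0.0434 rad -1.3 tan 11.3 py -2.1 gap 0.259 grip 52 t 28.9
2.196 val 2.194 R 0.2203 off -0.0436 rad -0.8 tan 7.0 py -0.5 gap 0.266 grip 52 t 29.2
2.215 val 2.214 R 0.2202 off -0.0437 rad 0.1 tan 5.7 py 1.2 gap 0.261 grip 52 t 29.4
2.234 val 2.233 R 0.2202 off -0.0435 rad -0.7 tan 5.3 py 0.4 gap 0.264 grip 52 t 29.7
2.250 val 2.249 R 0.2201 off -0.0435 rad 0.5 tan 5.1 py 0.2 gap 0.264 grip 51 t 29.9
2.262 val 2.261 R 0.2202 off -0.0435 rad -0.5 tan 6.9 py -1.0 gap 0.260 grip 52 t 30.2
2.269 val 2.267 R 0.2201 off -0.0436 rad -0.5 tan 8.4 py -1.0 gap 0.266 grip 52 t 30.4
0.22008161696061176 -0.0436741317321289
(np.float64(2.2664846971171375), np.float64(0.22023642377178032)) [-1.6785786   1.34387604  7.70881247] 51.61825239658356 31.05
```

View pics/crop5.png

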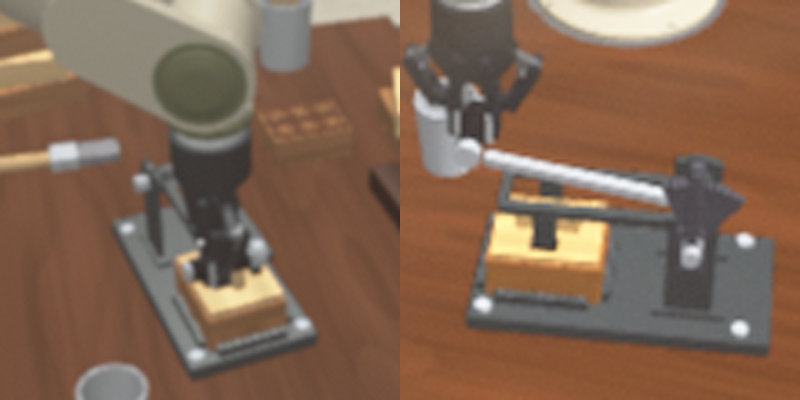

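The lever is held near level, the shoe presses the board, and the board sits square on the block. The force pattern puts it at the fourth notch (about 2.266), so I'm handing in.

```bash
python3 -c "
from h import *
print(job.hand_in())"
```

```text
the job is handed in; nothing more can be done
None
```

I handed the job in at about 31 s: the board is seated home and level on the block, and the gripper is holding the lever at the fourth click (about 2.266 rad by my estimate) with the shoe on the board; the hand-in returned no verdict.

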